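Put the check weights away after weighing

ROBOT

A 6-joint arm with a two-finger parallel gripper is mounted at the origin on a cart in front of the work surface, level with it; the furniture and walls round the work are solid. World frame = base frame: x ahead of the robot, y to its left, z up, the work surface at z = 0. Lengths are in m, angles in rad, forces in N, time in s.
With the tool pointing down it reaches from about 0.35 to 0.925 m from the base axis. Payload 6.4 kg.
Tool frame: the origin (TCP) lies on the centre line of the jaws, within the pads' length; the fingertips stand 8 mm ahead of it and the grasp point (between the pads) lies 11 mm behind it (manip.tip_extent is the distance from the TCP to the fingertips, in m); z points along the fingers, y is the line along which they close (so a half turn about z gives the same grasp; the last joint's range is limited). The gripper opens to 85 mm and grips with 20 to 120 N. Pads are 22 mm wide; open, the fingers measure 114 mm over their backs; the gripper's body (76 mm by 85 mm) begins 54 mm behind the grasp point. The pads swing forward as they close: fully open they stand 13 mm farther back than shut.
Start: joints at [1.159, 0.245, 1.558, -0, 1.339, -0.174], TCP at [0.153, 0.632, 0.239] pointing down, gripper open.
Joint ranges: [-3.13, 3.13], [-1.02, 2.26], [0.13, 2.54], [-0.95, 4.09], [0.21, 2.88], [-2.74, 2.74]. Speed limits (rad/s): [2.57, 2.57, 3.14, 3.14, 3.14, 3.14].

INTERFACE

Orientations are given as a 3x3 rotation matrix whose columns are the frame's x, y, z axes.
In Python, from plant import manip gives the robot as it stands. The module is installed in compiled form; this text tells all that it offers.
- The arm moves only by the tool play_rows, never from a script. Its argument "deltas" is a list that holds one entry, the list of rows, each a list of 6 numbers: the shift along the tool's x, y, z scaled (see below), then the turn, a rotation vector about the tool's x, y, z scaled (see below). A call has 1 to 5 rows; each row is the pose to reach, as a shift and turn from the pose commanded when the call began, along the tool's axes at that moment, turning the shorter way round; what a row does not reach only later rows make up. The controller multiplies each number of a shift by 0.5 m and each number of a turn by pi rad. A row lasts 1/12 s, in which the tool goes at most 41.7 mm and 7.16 degrees, less where a joint would pass 70% of its speed; a pose out of reach is approached as far as the arm can. A call with a number of a shift or a turn outside -1 to 1 is refused whole. A call with a gripper value outside its range is refused whole. "fingers" is the opening, from -1 (shut) to 1 (fully open), so that 0 is half open, set as the call begins (left out, the last holds). The fingers move at their own pace and stop on an object; "grip_force" is the grip in N (left out, the last holds). Time passes only in rows, so rows that repeat a pose let the fingers close. It gives the time, the measured TCP pose, the force, the opening and the grip force at its end, in the units of the state.
- manip.read_state(): the state, without advancing time (a new reading comes with each control period).
- manip.snapshot(name): name is "scene" or "top"; returns a dict with "img" (384x512x3 uint8, red, green, blue), "vfov" (degrees; the focal length in pixels is half the picture's height over the tangent of half this angle, whatever the lens; pixels are square), "cx", "cy" (the principal point, pixels), "cam_to_world" (4x4, takes a point from camera to world coordinates). Camera axes: x right, y down, z forward; pixel columns grow to the right and rows downward; lengths in m; the calibration is good to about 2 mm. A picture is of the moment at which its call begins. There is no depth.
- manip.hand_in(): hands the job in; it is judged then, once.
The state is a dict: "clock": time; "joints": joint angles; "dq": joint speeds; "joint_efforts": joint torques, N m; "tcp_pos": TCP position; "eef_rot": TCP orientation; "contact_force": force on the tool from outside, world axes, zero at the start; "moment": the same for the moment, N m; "opening": finger opening in m; "gripper_force": force on a finger pad.
Only numpy, scipy, OpenCV 4.12 (cv2) and the standard library are available. Lean on these libraries where they do the work, as an engineer would, in place of code of your own. Each camera call takes 0.05 s, during which the arm holds its last target. There are 200 camera calls.

TASK

The weighing is done: take down the stack of four steel disc weights from the balance pan and put each away, lying flat in the round recess of its own wooden holder - the largest weight in the largest holder, the second largest in the second largest, and so on down to the smallest. Do not tip any weight over, and leave the two small loose bottles near the work standing where they are.

Things in the scene. Friction and masses are not known exactly. Their poses are not given: they have to be found in the camera images.
- weight_xl: largest of four plain stainless-steel disc weights with a thin groove round the side: a solid upright cylinder, 56 mm in diameter, 26 mm high, about 500 g; at the start at the bottom of the stack, on the balance pan (pan top 52 mm above the worktop), up to 4 mm off the centre of what is below it. Origin: centre of its underside; z is its axis (up).
- weight_l: second largest of four plain stainless-steel disc weights with a thin groove round the side: a solid upright cylinder, 46 mm in diameter, 26 mm high, about 340 g; at the start stands on the largest, up to 4 mm off the centre of what is below it. Origin: centre of its underside; z is its axis (up).
- weight_m: second smallest of four plain stainless-steel disc weights with a thin groove round the side: a solid upright cylinder, 36 mm in diameter, 26 mm high, about 210 g; at the start stands on the second largest, up to 4 mm off the centre of what is below it. Origin: centre of its underside; z is its axis (up).
- weight_s: smallest of four plain stainless-steel disc weights with a thin groove round the side: a solid upright cylinder, 26 mm in diameter, 26 mm high, about 110 g; at the start at the top of the stack, up to 4 mm off the centre of what is below it. Origin: centre of its underside; z is its axis (up).
- holder_xl: fixed square wooden holder, 88 x 88 x 10 mm, for the largest weight (largest of four alike): in its top a round, flat-bottomed recess lined in grey, 72 mm in diameter and 4 mm deep, its floor 6 mm above the worktop. Origin: centre of its underside, below the recess's centre; z up.
- holder_l: fixed square wooden holder, 78 x 78 x 10 mm, for the second largest weight (second largest of four alike): in its top a round, flat-bottomed recess lined in grey, 62 mm in diameter and 4 mm deep, its floor 6 mm above the worktop. Origin: centre of its underside, below the recess's centre; z up.
- holder_m: fixed square wooden holder, 68 x 68 x 10 mm, for the second smallest weight (second smallest of four alike): in its top a round, flat-bottomed recess lined in grey, 52 mm in diameter and 4 mm deep, its floor 6 mm above the worktop. Origin: centre of its underside, below the recess's centre; z up.
- holder_s: fixed square wooden holder, 58 x 58 x 10 mm, for the smallest weight (smallest of four alike): in its top a round, flat-bottomed recess lined in grey, 42 mm in diameter and 4 mm deep, its floor 6 mm above the worktop. Origin: centre of its underside, below the recess's centre; z up.
- reagent_bottle: bystander: loose glass reagent bottle with a stopper, 46 mm in diameter, 89 mm high, standing upright near the work. Origin: centre of its underside; z up.
- white_bottle: bystander: loose white plastic bottle with a screw cap, 52 mm in diameter, 100 mm high, standing upright near the work. Origin: centre of its underside; z up.

How it is judged:
By the outcome, as a careful person would: the job done as asked, in the order asked, and still so for the second after the job is handed in, with the robot touching nothing.
It also fails if it takes over 112 s, if anything falls off the work surface, if the arm or the gripper's body presses on something with over 40 N, if the wrist force passes 120 N, or if a joint passes its speed limit or range.

## Working session

There is one attempt and no reset: what is moved stays moved. The work goes in short steps, Python scripts to look and compute and a tool call to move; the robot and the scene stay as the last step left them, time stands still between calls to the robot, and variables do not carry over. Pictures are saved under pics/ and viewed, at most 14 in all, crops included, and the job is handed in when it is done.

Besides the shell and the picture viewer there is one more tool, called after "Call:" as name(argument=value, ...), one argument or row to a line, values as JSON. play_rows: Moves the arm, as the interface text tells. Its arguments: {"type":"object","properties":{"deltas":{"type":"array","items":{"type":"array","items":{"type":"array","items":{"type":"number"}}}},"fingers":{"type":"number"},"grip_force":{"type":"number"}},"required":["deltas"]}

```bash
mkdir -p pics; python3 - <<'E'
from plant import manip
import cv2,numpy as np
s=manip.read_state();print({k:np.round(v,3).tolist() for k,v in s.items()})
for n in("scene","top"):
    d=manip.snapshot(n);np.savez(f"pics/{n}.npz",**d)
    cv2.imwrite(f"pics/{n}0.png",d["img"][:,:,::-1]);print(n,d["vfov"],d["cx"],d["cy"],d["cam_to_world"].round(3).tolist(), [k for k in d])
E
```

```text
{'clock': 0.0, 'joints': [1.159, 0.246, 1.559, 0.0, 1.339, -0.174], 'dq': [-0.001, -0.001, 0.001, -0.002, 0.0, -0.001], 'joint_efforts': [-0.001, -42.95, -32.613, -0.0, 0.005, 0.0], 'tcp_pos': [0.153, 0.631, 0.238], 'eef_rot': [[-0.972, 0.236, -0.001], [0.236, 0.972, -0.002], [0.0, -0.002, -1.0]], 'contact_force': [0.078, -0.009, 0.788], 'moment': [0.032, -0.005, 0.013], 'gripper_force': 0.0, 'opening': 0.085}
scene 50.90084810202711 256.2271736612215 186.1884110748434 [[0.618, -0.366, 0.696, -0.093], [-0.786, -0.283, 0.549, -0.538], [-0.005, -0.886, -0.463, 0.527], [0.0, 0.0, 0.0, 1.0]] ['img', 'vfov', 'cx', 'cy', 'cam_to_world']
top 48.21489891454308 256.4865728210957 187.4520524642513 [[-0.008, -0.989, 0.147, 0.373], [-1.0, 0.01, 0.013, -0.064], [-0.014, -0.146, -0.989, 1.248], [0.0, 0.0, 0.0, 1.0]] ['img', 'vfov', 'cx', 'cy', 'cam_to_world']
```

View pics/scene0.png

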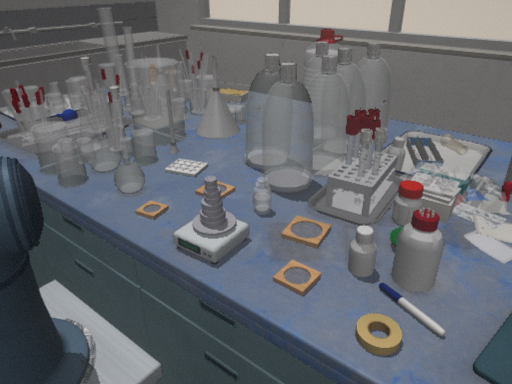

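View pics/top0.png

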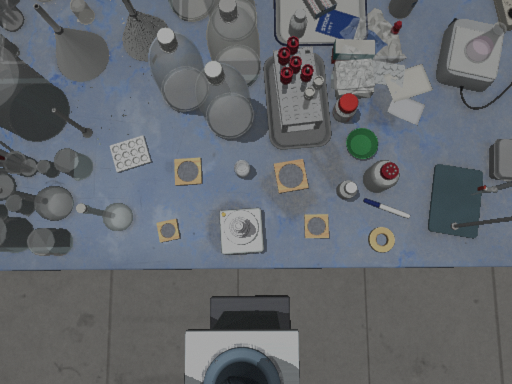

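The scene shows the weight stack on the balance at about (212,210). The four holders, in top-view pixels, are s (168,231), l (188,171), xl (291,176) and m (316,226), pending size checks. The white bottle is at (243,168) and the reagent bottle at (347,190), tentatively.

```bash
cat > h.py <<'E'
import numpy as np,cv2
def load(n): return dict(np.load(f"pics/{n}.npz"))
def ray(d,u,v):
    f=d["img"].shape[0]/2/np.tan(np.radians(d["vfov"])/2)
    T=d["cam_to_world"];r=T[:3,:3]@np.array([(u-d["cx"])/f,(v-d["cy"])/f,1.]);return T[:3,3],r
def onz(d,u,v,z):
    o,r=ray(d,u,v);return (o+r*(z-o[2])/r[2])
def px(d,p):
    f=d["img"].shape[0]/2/np.tan(np.radians(d["vfov"])/2)
    T=d["cam_to_world"];q=T[:3,:3].T@(np.array(p)-T[:3,3]);return f*q[0]/q[2]+d["cx"],f*q[1]/q[2]+d["cy"]
E
python3 - <<'E'
from h import *
from plant import manip
print(manip.tip_extent)
for n in("top","scene"):
    d=load(n);hsv=cv2.cvtColor(d["img"],cv2.COLOR_RGB2HSV)
    m=cv2.inRange(hsv,(8,90,90),(25,255,255))
    cs,hr=cv2.findContours(m,cv2.RETR_CCOMP,cv2.CHAIN_APPROX_NONE)
    for i,c in enumerate(cs):
        if hr[0][i][3]<0 and cv2.contourArea(c)>80 and hr[0][i][2]>=0:
            P=np.array([onz(d,*q[0],.010)[:2] for q in c],np.float32)
            r=cv2.minAreaRect(P)
            k=max([j for j in range(len(cs)) if hr[0][j][3]==i],key=lambda j:cv2.contourArea(cs[j]))
            H=np.array([onz(d,*q[0],.008)[:2] for q in cs[k]],np.float32)
            e=cv2.minEnclosingCircle(H)
            print(n,c[:,0].mean(0).round(),"sq",np.round(r[0],4),np.round(r[1],3),round(r[2]),"hole",np.round(e[0],4),round(e[1]*2,3))
d=load("top");cv2.imwrite("pics/tc.png",cv2.resize(d["img"][130:270,150:340,::-1],None,fx=4,fy=4,interpolation=cv2.INTER_CUBIC))
d=load("scene");cv2.imwrite("pics/sc.png",cv2.resize(d["img"][165:265,165:285,::-1],None,fx=6,fy=6,interpolation=cv2.INTER_CUBIC))
E
```

```text
0.008
scene [378. 334.] sq [ 0.4024 -0.4028] [0.082 0.072] 52 hole [ 0.4083 -0.3988] 0.039
scene [296. 277.] sq [ 0.4366 -0.219 ] [0.074 0.071] 0 hole [ 0.4403 -0.2168] 0.058
scene [306. 231.] sq [ 0.5826 -0.1487] [0.095 0.089] 8 hole [ 0.5888 -0.1458] 0.08
scene [151. 209.] sq [0.4277 0.2084] [0.063 0.06 ] 11 hole [0.4328 0.2124] 0.052
```

View pics/tc.png

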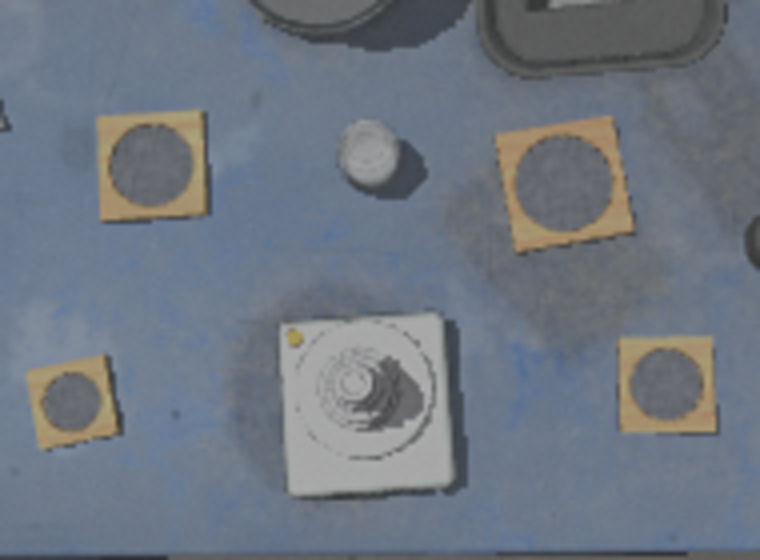

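View pics/sc.png

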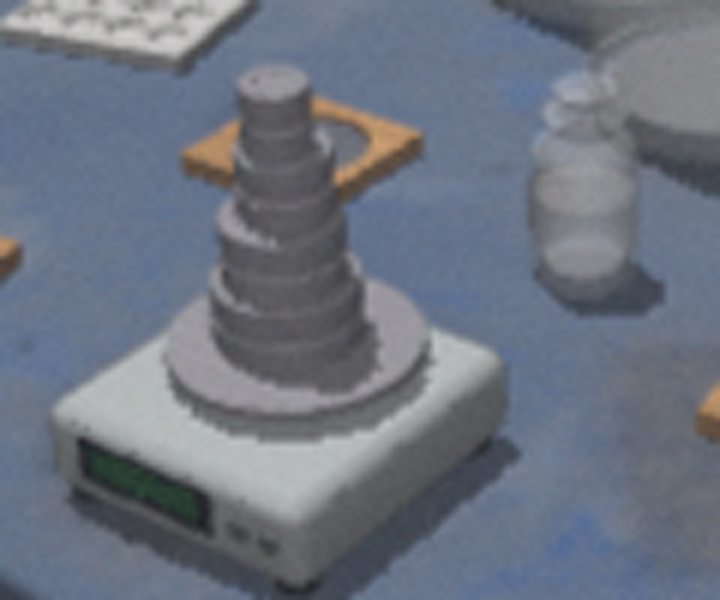

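```bash
python3 - <<'E'
from h import *
t=load("top");s=load("scene")
T=lambda x,y,z:onz(t,150+(x+.5)/4-.5,130+(y+.5)/4-.5,z)[:2].round(4)
S=lambda x,y,z:onz(s,165+(x+.5)/6-.5,165+(y+.5)/6-.5,z)[:2].round(4)
C=dict(l=[(97,117),(204,111),(207,215),(102,222)],xl=[(497,135),(613,117),(634,234),(517,252)],s=[(27,372),(107,355),(119,433),(41,449)],m=[(619,338),(714,338),(717,433),(620,432)])
R=dict(l=(152,165),xl=(565,184),s=(71,401),m=(666,384))
for k in C:
    Q=np.array([T(*c,.01) for c in C[k]]);print(k,Q.mean(0).round(4),"side",np.linalg.norm(Q-np.roll(Q,1,0),axis=1).round(3),"recess",T(*R[k],.006))
print("pan c",T(364,388,.052),S(297,343,.052))
print("S",T(355,383,.156),S(275,83,.156))
print("M",S(284,158,.130)); print("L",S(283,230,.104)); print("XL",S(288,298,.078))
print("reagent",T(369,150,.089)," white",onz(t,347,189,.1))
E
```

```text
l [0.6065 0.1546] side [0.079 0.079 0.078 0.077] recess [0.608  0.1557]
xl [ 0.5898 -0.1482] side [0.088 0.086 0.088 0.086] recess [ 0.5907 -0.1483]
s [0.434 0.209] side [0.057 0.059 0.057 0.057] recess [0.4351 0.2117]
m [ 0.4426 -0.2187] side [0.067 0.068 0.068 0.069] recess [ 0.4436 -0.2182]
pan c [ 0.44   -0.0027] [ 0.4334 -0.0053]
S [ 0.4374 -0.0023] [ 0.4342 -0.0017]
M [ 0.4308 -0.0073]
L [ 0.4261 -0.0093]
XL [ 0.4241 -0.0116]
reagent [ 0.6012 -0.0084]  white [ 0.53602661 -0.29227602  0.1       ]
```

Call:
play_rows(
  deltas=[
    [[-0.2433,-0.2518,0,0,0,-0.0758],[-0.2433,-0.2518,0,0,0,-0.0758],[-0.2433,-0.2518,0,0,0,-0.0758],[-0.2433,-0.2518,0,0,0,-0.0758],[-0.2433,-0.2518,0,0,0,-0.0758]],
  ],
)

```text
clock: 0.52
tcp_pos: [0.2434, 0.4767, 0.2384]
eef_rot: [[-1.0, 0.003, -0.0], [0.003, 1.0, -0.003], [0.0, -0.003, -1.0]]
contact_force: [0.5, 0.1, 0.3]
opening: 0.0854
gripper_force: 0.0
```

Call:
play_rows(
  deltas=[
    [[-0.177,-0.302,0,0,0,0],[-0.177,-0.302,0,0,0,0],[-0.177,-0.302,0,0,0,0],[-0.177,-0.302,0,0,0,0],[-0.177,-0.302,0,0,0,0]],
  ],
)

```text
clock: 0.93
tcp_pos: [0.3322, 0.3261, 0.239]
eef_rot: [[-1.0, 0.005, 0.001], [0.005, 1.0, -0.001], [-0.001, -0.001, -1.0]]
contact_force: [0.6, 1.4, 0.9]
opening: 0.0855
gripper_force: 0.0
```

Call:
play_rows(
  deltas=[
    [[-0.105,-0.332,0,0,0,0],[-0.105,-0.332,0,0,0,0],[-0.105,-0.332,0,0,0,0],[-0.105,-0.332,0,0,0,0],[-0.105,-0.332,0,0,0,0]],
  ],
)

```text
clock: 1.35
tcp_pos: [0.384, 0.1598, 0.2393]
eef_rot: [[-1.0, 0.006, 0.001], [0.006, 1.0, -0.001], [-0.001, -0.001, -1.0]]
contact_force: [0.6, 0.4, -0.0]
opening: 0.085
gripper_force: 0.0
```

Call:
play_rows(
  deltas=[
    [[-0.105,-0.332,0,0,0,0],[-0.105,-0.332,0,0,0,0],[-0.105,-0.332,0,0,0,0],[-0.105,-0.332,0,0,0,0],[-0.105,-0.332,0,0,0,0]],
  ],
)

```text
clock: 1.77
tcp_pos: [0.4366, -0.0063, 0.2395]
eef_rot: [[-1.0, 0.005, 0.001], [0.005, 1.0, -0.001], [-0.001, -0.001, -1.0]]
contact_force: [-0.2, 0.4, -0.1]
opening: 0.0855
gripper_force: 0.0
```

```bash
cat > st.py <<'E'
from plant import manip
import numpy as np
s=manip.read_state();print(*[(k,np.round(s[k],4).tolist()) for k in("clock","tcp_pos","joints","eef_rot","contact_force","opening","gripper_force")])
E
python3 st.py
```

```text
('clock', 1.7667) ('tcp_pos', [0.4366, -0.0063, 0.2395]) ('joints', [-0.2746, -0.2855, 2.0798, -0.0012, 1.3463, -1.8402]) ('eef_rot', [[-1.0, 0.0049, 0.0007], [0.0049, 1.0, -0.0014], [-0.0007, -0.0014, -1.0]]) ('contact_force', [-0.174, 0.3583, -0.0845]) ('opening', 0.0855) ('gripper_force', 0.0)
```

Call:
play_rows(
  deltas=[
    [[0,0.008,0.06,0,0,0],[0,0.008,0.12,0,0,0],[0,0.008,0.16,0,0,0],[0,0.008,0.189,0,0,0],[0,0.008,0.189,0,0,0]],
  ],
)

```text
clock: 2.18
tcp_pos: [0.4328, 0.0033, 0.1411]
eef_rot: [[-1.0, -0.001, -0.007], [-0.001, 1.0, 0.002], [0.007, 0.002, -1.0]]
contact_force: [-0.0, 0.3, -0.1]
opening: 0.0854
gripper_force: 0.0
```

Call:
play_rows(
  deltas=[
    [[0,0,0,0,0,0],[0,0,0,0,0,0],[0,0,0,0,0,0],[0,0,0,0,0,0],[0,0,0,0,0,0]],
  ],
  fingers=-1,
  grip_force=40,
)

```text
clock: 2.6
tcp_pos: [0.436, 0.0017, 0.1458]
eef_rot: [[-1.0, -0.001, 0.002], [-0.001, 1.0, -0.001], [-0.002, -0.001, -1.0]]
contact_force: [-0.5, 1.0, 2.3]
opening: 0.0255
gripper_force: 4.4
```

Call:
play_rows(
  deltas=[
    [[0,0,0,0,0,0],[0,0,0,0,0,0],[0,0,0,0,0,0],[0,0,0,0,0,0],[0,0,0,0,0,0]],
  ],
)

```text
clock: 3.02
tcp_pos: [0.4361, 0.0015, 0.1459]
eef_rot: [[-1.0, -0.0, 0.002], [-0.0, 1.0, -0.0], [-0.002, -0.0, -1.0]]
contact_force: [-0.7, 0.8, 5.9]
opening: 0.0244
gripper_force: 39.2
```

Call:
play_rows(
  deltas=[
    [[0,0,-0.02,0,0,0],[0,0,-0.06,0,0,0],[0,0,-0.11,0,0,0],[0,0,-0.16,0,0,0],[0,0,-0.16,0,0,0]],
  ],
)

```text
clock: 3.43
tcp_pos: [0.4379, 0.0012, 0.2303]
eef_rot: [[-1.0, -0.0, 0.009], [-0.0, 1.0, -0.002], [-0.009, -0.002, -1.0]]
contact_force: [0.3, 0.2, -0.2]
opening: 0.0247
gripper_force: 39.6
```

Call:
play_rows(
  deltas=[
    [[0,0.08,0,0,0,0],[0,0.16,0,0,0,0],[0,0.24,0,0,0,0],[0,0.3,0,0,0,0],[0,0.3,0,0,0,0]],
  ],
)

```text
clock: 3.85
tcp_pos: [0.4341, 0.1558, 0.2242]
eef_rot: [[-1.0, -0.006, -0.001], [-0.006, 1.0, 0.002], [0.001, 0.002, -1.0]]
contact_force: [1.4, -0.3, -1.7]
opening: 0.0246
gripper_force: 39.8
```

```bash
python3 st.py; python3 - <<'E'
from plant import manip
from h import *
a=[]
for n,(u,v,w,h),f in(("scene",(115,120,140,120),4),("top",(150,150,140,120),4)):
    d=manip.snapshot(n);np.savez(f"pics/{n}1.npz",**d);a.append(cv2.resize(d["img"][v:v+h,u:u+w,::-1],None,fx=f,fy=f,interpolation=cv2.INTER_CUBIC))
cv2.imwrite("pics/s1.png",cv2.resize(a[0],None,fx=1,fy=1));cv2.imwrite("pics/t1.png",a[1])
E
```

```text
('clock', 3.85) ('tcp_pos', [0.4341, 0.1558, 0.2242]) ('joints', [0.0969, -0.2002, 2.0391, 0.0019, 1.304, -1.4802]) ('eef_rot', [[-1.0, -0.0059, -0.0014], [-0.0059, 1.0, 0.0017], [0.0014, 0.0017, -1.0]]) ('contact_force', [1.3966, -0.2623, -1.711]) ('opening', 0.0246) ('gripper_force', 39.7825)
```

View pics/s1.png

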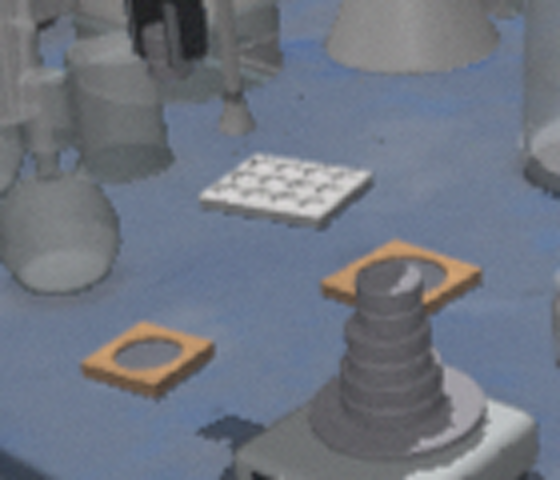

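View pics/t1.png

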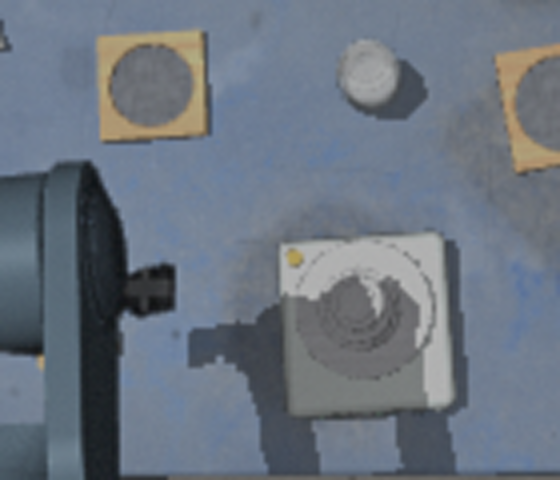

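The first crop shows the small weight held upright in the fingers, with the medium weight still on the stack (its top at about (392,281) in the scene crop). Now I settle over the small holder.

Call:
play_rows(
  deltas=[
    [[0,0.05,0,0,0,0],[0,0.1,0,0,0,0],[0,0.11,0,0,0,0],[0,0.11,0,0,0,0],[0,0.11,0,0,0,0]],
  ],
)

```text
clock: 4.37
tcp_pos: [0.4352, 0.2058, 0.2244]
eef_rot: [[-1.0, 0.0, -0.001], [0.0, 1.0, -0.001], [0.001, -0.001, -1.0]]
contact_force: [0.4, 0.8, -0.8]
opening: 0.0242
gripper_force: 39.9
```

Call:
play_rows(
  deltas=[
    [[0,0,0,0,0,0],[0,0,0,0,0,0],[0,0,0,0,0,0],[0,0,0,0,0,0],[0,0,0,0,0,0]],
  ],
)

```text
clock: 4.78
tcp_pos: [0.4353, 0.2064, 0.2248]
eef_rot: [[-1.0, 0.0, 0.0], [0.0, 1.0, -0.0], [-0.0, -0.0, -1.0]]
contact_force: [0.1, 0.1, -1.0]
opening: 0.0245
gripper_force: 39.9
```

```bash
python3 - <<'E'
from h import *
s=load("scene1");t=load("top1")
print("M",onz(s,115+392.5/4-.5,120+281.5/4-.5,.13),onz(t,150+357.5/4-.5,150+300/4-.5,.13))
# expected projections for crop
for p in((.436,-.002,.13),):print([ (np.array(px(t,p))-[150,150])*4,(np.array(px(s,p))-[115,120])*4])
E
```

```text
M [ 0.43501272 -0.0052624   0.13      ] [ 0.44118995 -0.00214576  0.13      ]
[array([355.28965481, 305.99847917]), array([387.28247683, 277.00999441])]
```

Call:
play_rows(
  deltas=[
    [[0,0.006,0.06,0,0,0],[0,0.006,0.13,0,0,0],[0,0.006,0.2,0,0,0],[0,0.006,0.27,0,0,0],[0,0.006,0.32,0,0,0]],
  ],
)

```text
clock: 5.2
tcp_pos: [0.4338, 0.2094, 0.062]
eef_rot: [[-1.0, -0.0, -0.003], [-0.0, 1.0, -0.001], [0.003, -0.001, -1.0]]
contact_force: [0.7, -0.5, -0.5]
opening: 0.0244
gripper_force: 39.9
```

Call:
play_rows(
  deltas=[
    [[0,0,0.03,0,0,0],[0,0,0.05,0,0,0],[0,0,0.06,0,0,0],[0,0,0.06,0,0,0],[0,0,0.06,0,0,0]],
  ],
)

```text
clock: 5.62
tcp_pos: [0.4362, 0.2099, 0.0357]
eef_rot: [[-1.0, -0.0, 0.002], [-0.0, 1.0, 0.0], [-0.002, 0.0, -1.0]]
contact_force: [0.0, 1.2, -0.9]
opening: 0.0245
gripper_force: 39.9
```

Call:
play_rows(
  deltas=[
    [[0,0,0.006,0,0,0],[0,0,0.012,0,0,0],[0,0,0.018,0,0,0],[0,0,0.022,0,0,0],[0,0,0.022,0,0,0]],
  ],
)

```text
clock: 6.03
tcp_pos: [0.435, 0.2097, 0.0234]
eef_rot: [[-1.0, -0.0, -0.001], [-0.0, 1.0, -0.0], [0.001, -0.0, -1.0]]
contact_force: [-0.1, -0.9, -1.6]
opening: 0.0241
gripper_force: 39.9
```

Call:
play_rows(
  deltas=[
    [[0,0,0,0,0,0],[0,0,0,0,0,0],[0,0,0,0,0,0],[0,0,0,0,0,0],[0,0,0,0,0,0]],
  ],
)

```text
clock: 6.45
tcp_pos: [0.4354, 0.2098, 0.0239]
eef_rot: [[-1.0, -0.0, 0.0], [-0.0, 1.0, 0.0], [-0.0, 0.0, -1.0]]
contact_force: [-0.5, -0.6, -0.6]
opening: 0.0242
gripper_force: 39.9
```

Call:
play_rows(
  deltas=[
    [[0,0,0.002,0,0,0],[0,0,0.003,0,0,0],[0,0,0.003,0,0,0],[0,0,0.003,0,0,0],[0,0,0.003,0,0,0]],
  ],
)

```text
clock: 6.87
tcp_pos: [0.4353, 0.2098, 0.0223]
eef_rot: [[-1.0, -0.0, -0.0], [-0.0, 1.0, 0.0], [0.0, 0.0, -1.0]]
contact_force: [0.9, -0.4, -1.7]
opening: 0.0244
gripper_force: 39.9
```

Call:
play_rows(
  deltas=[
    [[0,0,0,0,0,0],[0,0,0,0,0,0],[0,0,0,0,0,0],[0,0,0,0,0,0],[0,0,0,0,0,0]],
  ],
  fingers=0.2,
)

```text
clock: 7.28
tcp_pos: [0.4354, 0.2098, 0.0224]
eef_rot: [[-1.0, -0.0, 0.0], [-0.0, 1.0, 0.0], [-0.0, 0.0, -1.0]]
contact_force: [0.3, 0.3, -0.6]
opening: 0.0513
gripper_force: 0.0
```

Call:
play_rows(
  deltas=[
    [[0,0,-0.03,0,0,0],[0,0,-0.08,0,0,0],[0,0,-0.16,0,0,0],[0,0,-0.24,0,0,0],[0,0,-0.32,0,0,0]],
  ],
)

```text
clock: 7.7
tcp_pos: [0.4347, 0.2096, 0.1838]
eef_rot: [[-1.0, -0.0, -0.001], [-0.0, 1.0, -0.0], [0.001, -0.0, -1.0]]
contact_force: [1.5, -0.3, -0.1]
opening: 0.0511
gripper_force: 0.0
```

Call:
play_rows(
  deltas=[
    [[0,0,-0.04,0,0,0],[0,0,-0.08,0,0,0],[0,0,-0.08,0,0,0],[0,0,-0.08,0,0,0],[0,0,-0.08,0,0,0]],
  ],
  fingers=1,
)

```text
clock: 8.12
tcp_pos: [0.4345, 0.2096, 0.2209]
eef_rot: [[-1.0, -0.0, -0.002], [-0.0, 1.0, -0.0], [0.002, -0.0, -1.0]]
contact_force: [-0.8, 0.3, -1.0]
opening: 0.0853
gripper_force: 0.0
```

```bash
python3 st.py; python3 - <<'E'
from plant import manip
from h import *
d=manip.snapshot("scene");np.savez(f"pics/scene2.npz",**d)
a=cv2.resize(d["img"][165:255,115:245,::-1],None,fx=6,fy=6,interpolation=cv2.INTER_CUBIC)
cv2.imwrite("pics/s2.png",a)
E
```

```text
('clock', 8.1167) ('tcp_pos', [0.4345, 0.2096, 0.2209]) ('joints', [0.2138, -0.1389, 1.9923, -0.0, 1.2904, -1.3572]) ('eef_rot', [[-1.0, -0.0003, -0.0021], [-0.0003, 1.0, -0.0005], [0.0021, -0.0005, -1.0]]) ('contact_force', [-0.8171, 0.3201, -0.9779]) ('opening', 0.0853) ('gripper_force', 0.0)
```

View pics/s2.png

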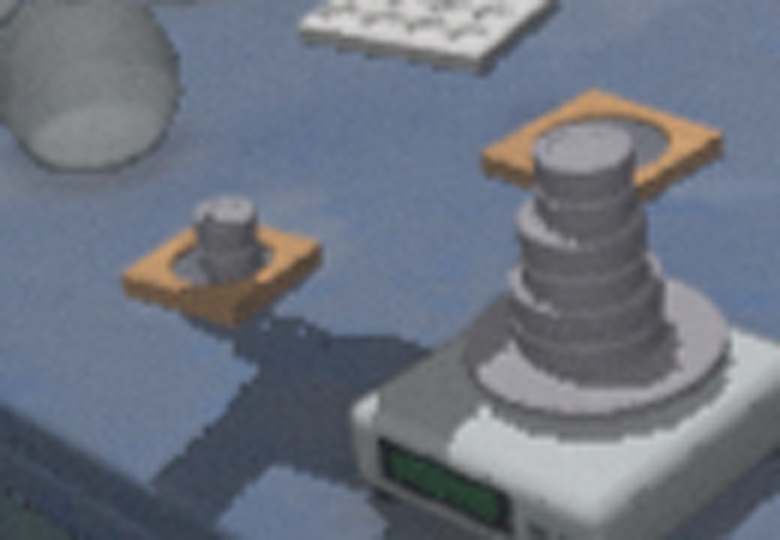

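S is upright in its recess at (228,240). M's top ellipse is centred at about (585,149), spanning x 533–637.

```bash
python3 - <<'E'
from h import *
s=load("scene2")
P=lambda x,y,z:onz(s,115+(x+.5)/6-.5,165+(y+.5)/6-.5,z).round(4)
print("M",P(585,149,.13),"S placed",P(226,212,.032),"L",P(582,217,.104),"XL",P(586,285,.078))
# M ellipse check: project circle
q=[((np.array(px(s,(.436+.018*np.cos(a),-.004+.018*np.sin(a),.13)))-[115,165])*6) for a in np.linspace(0,6.28,60)]
q=np.array(q);print(q.min(0),q.max(0))
E
```

```text
M [ 0.4358 -0.0029  0.13  ] S placed [0.4345 0.2088 0.032 ] L [ 0.4326 -0.0026  0.104 ] XL [ 0.4301 -0.0049  0.078 ]
[533.22786953 123.38653118] [636.73484825 171.83211699]
```

Call:
play_rows(
  deltas=[
    [[-0.001,-0.08,0,0,0,0],[-0.001,-0.16,0,0,0,0],[-0.001,-0.24,0,0,0,0],[-0.001,-0.3,0,0,0,0],[-0.001,-0.36,0,0,0,0]],
  ],
)

```text
clock: 8.58
tcp_pos: [0.4346, 0.0283, 0.2204]
eef_rot: [[-1.0, 0.0, -0.003], [0.0, 1.0, 0.001], [0.003, 0.001, -1.0]]
contact_force: [1.2, 0.3, 0.1]
opening: 0.0855
gripper_force: 0.0
```

Call:
play_rows(
  deltas=[
    [[0,-0.04,0,0,0,0],[0,-0.066,0,0,0,0],[0,-0.066,0,0,0,0],[0,-0.066,0,0,0,0],[0,-0.066,0,0,0,0]],
  ],
)

```text
clock: 9.0
tcp_pos: [0.4353, -0.0026, 0.2212]
eef_rot: [[-1.0, -0.001, -0.002], [-0.001, 1.0, 0.001], [0.002, 0.001, -1.0]]
contact_force: [0.7, 0.2, 0.2]
opening: 0.0854
gripper_force: 0.0
```

Call:
play_rows(
  deltas=[
    [[0,0,0.06,0,0,0],[0,0,0.11,0,0,0],[0,0,0.15,0,0,0],[0,0,0.18,0,0,0],[0,0,0.2,0,0,0]],
  ],
)

```text
clock: 9.42
tcp_pos: [0.4345, -0.0018, 0.12]
eef_rot: [[-1.0, -0.002, -0.003], [-0.002, 1.0, 0.001], [0.003, 0.001, -1.0]]
contact_force: [-0.2, 0.7, 0.1]
opening: 0.0854
gripper_force: 0.0
```

Call:
play_rows(
  deltas=[
    [[0,0,0,0,0,0],[0,0,0,0,0,0],[0,0,0,0,0,0],[0,0,0,0,0,0],[0,0,0,0,0,0]],
  ],
)

```text
clock: 9.83
tcp_pos: [0.4366, -0.0033, 0.1234]
eef_rot: [[-1.0, -0.0, 0.002], [-0.0, 1.0, -0.001], [-0.002, -0.001, -1.0]]
contact_force: [-0.5, 0.4, -0.3]
opening: 0.0852
gripper_force: 0.0
```

Call:
play_rows(
  deltas=[
    [[0,0,0.005,0,0,0],[0,0,0.011,0,0,0],[0,0,0.011,0,0,0],[0,0,0.011,0,0,0],[0,0,0.011,0,0,0]],
  ],
)

```text
clock: 10.25
tcp_pos: [0.4358, -0.0033, 0.1167]
eef_rot: [[-1.0, -0.0, -0.0], [-0.0, 1.0, 0.0], [0.0, 0.0, -1.0]]
contact_force: [-0.4, -0.2, -1.0]
opening: 0.0857
gripper_force: 0.0
```

Call:
play_rows(
  deltas=[
    [[0,0,0,0,0,0],[0,0,0,0,0,0],[0,0,0,0,0,0],[0,0,0,0,0,0],[0,0,0,0,0,0]],
  ],
  fingers=-1,
  grip_force=50,
)

```text
clock: 10.67
tcp_pos: [0.4362, -0.0033, 0.1172]
eef_rot: [[-1.0, -0.0, 0.001], [-0.0, 1.0, -0.0], [-0.001, -0.0, -1.0]]
contact_force: [0.5, -0.7, 2.4]
opening: 0.0346
gripper_force: 50.0
```

Call:
play_rows(
  deltas=[
    [[0,0,0,0,0,0],[0,0,0,0,0,0],[0,0,0,0,0,0],[0,0,0,0,0,0],[0,0,0,0,0,0]],
  ],
)

```text
clock: 11.08
tcp_pos: [0.4363, -0.0033, 0.1172]
eef_rot: [[-1.0, -0.0, 0.001], [-0.0, 1.0, -0.0], [-0.001, -0.0, -1.0]]
contact_force: [-0.3, 0.5, 4.1]
opening: 0.0345
gripper_force: 50.2
```

Call:
play_rows(
  deltas=[
    [[0,0,-0.02,0,0,0],[0,0,-0.06,0,0,0],[0,0,-0.11,0,0,0],[0,0,-0.16,0,0,0],[0,0,-0.16,0,0,0]],
  ],
)

```text
clock: 11.5
tcp_pos: [0.4381, -0.0039, 0.2017]
eef_rot: [[-1.0, -0.0, 0.008], [-0.001, 1.0, -0.002], [-0.008, -0.002, -1.0]]
contact_force: [0.5, -0.6, 0.0]
opening: 0.0341
gripper_force: 50.0
```

Call:
play_rows(
  deltas=[
    [[0,-0.05,0,0,0,0],[0,-0.12,0,0,0,0],[0,-0.2,0,0,0,0],[0,-0.28,0,0,0,0],[0,-0.35,0,0,0,0]],
  ],
)

```text
clock: 11.92
tcp_pos: [0.4347, -0.1799, 0.1958]
eef_rot: [[-1.0, 0.0, -0.002], [0.0, 1.0, 0.001], [0.002, 0.001, -1.0]]
contact_force: [0.6, -0.4, -1.2]
opening: 0.0344
gripper_force: 50.2
```

Call:
play_rows(
  deltas=[
    [[0,-0.05,0,0,0,0],[0,-0.08,0,0,0,0],[0,-0.08,0,0,0,0],[0,-0.08,0,0,0,0],[0,-0.08,0,0,0,0]],
  ],
)

```text
clock: 12.33
tcp_pos: [0.4356, -0.2169, 0.1961]
eef_rot: [[-1.0, -0.001, -0.001], [-0.001, 1.0, 0.001], [0.001, 0.001, -1.0]]
contact_force: [1.0, 0.8, -1.8]
opening: 0.0342
gripper_force: 50.3
```

Call:
play_rows(
  deltas=[
    [[0,0,0,0,0,0],[0,0,0,0,0,0],[0,0,0,0,0,0],[0,0,0,0,0,0],[0,0,0,0,0,0]],
  ],
)

```text
clock: 12.75
tcp_pos: [0.436, -0.2179, 0.1969]
eef_rot: [[-1.0, -0.001, 0.0], [-0.001, 1.0, -0.0], [-0.0, -0.0, -1.0]]
contact_force: [-0.4, -0.2, -1.4]
opening: 0.0344
gripper_force: 50.3
```

```bash
python3 st.py; python3 - <<'E'
from plant import manip
from h import *
d=manip.snapshot("scene");np.savez(f"pics/scene3.npz",**d)
a=cv2.resize(d["img"][130:280,165:345,::-1],None,fx=4,fy=4,interpolation=cv2.INTER_CUBIC)
cv2.imwrite("pics/s3.png",a)
E
```

```text
('clock', 12.75) ('tcp_pos', [0.436, -0.2179, 0.1969]) ('joints', [-0.6965, -0.0999, 2.0031, -0.0, 1.2384, -2.2683]) ('eef_rot', [[-1.0, -0.001, 0.0001], [-0.001, 1.0, -0.0001], [-0.0001, -0.0001, -1.0]]) ('contact_force', [-0.4165, -0.2423, -1.3879]) ('opening', 0.0344) ('gripper_force', 50.2518)
```

View pics/s3.png

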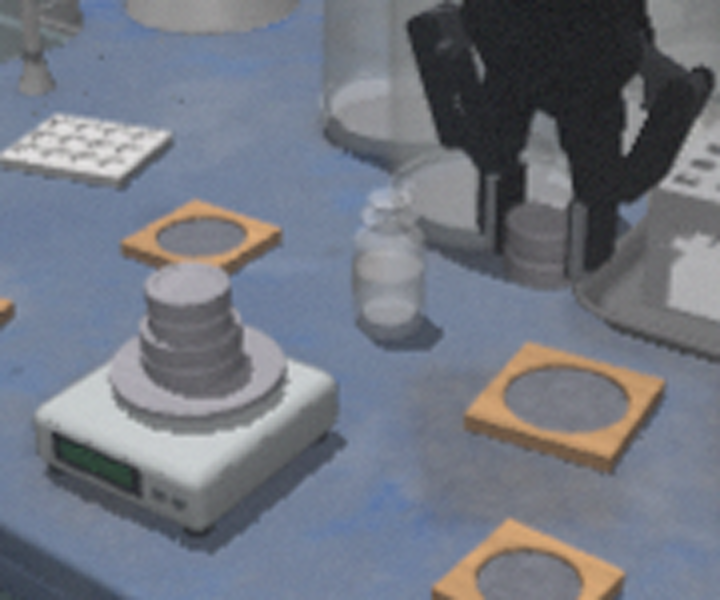

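M is held upright and L's top is at (188,285) in the crop. Lowering M into its holder.

Call:
play_rows(
  deltas=[
    [[-0.011,-0.001,0.06,0,0,0],[-0.011,-0.001,0.13,0,0,0],[-0.011,-0.001,0.2,0,0,0],[-0.011,-0.001,0.26,0,0,0],[-0.011,-0.001,0.3,0,0,0]],
  ],
)

```text
clock: 13.22
tcp_pos: [0.4399, -0.2175, 0.0437]
eef_rot: [[-1.0, -0.0, -0.003], [-0.0, 1.0, 0.003], [0.003, 0.003, -1.0]]
contact_force: [-0.5, -0.0, -1.9]
opening: 0.0339
gripper_force: 50.3
```

Call:
play_rows(
  deltas=[
    [[0,0,0.02,0,0,0],[0,0,0.03,0,0,0],[0,0,0.03,0,0,0],[0,0,0.03,0,0,0],[0,0,0.03,0,0,0]],
  ],
)

```text
clock: 13.63
tcp_pos: [0.4426, -0.2197, 0.0335]
eef_rot: [[-1.0, -0.0, 0.003], [-0.0, 1.0, -0.002], [-0.003, -0.002, -1.0]]
contact_force: [0.3, -0.3, -2.8]
opening: 0.0343
gripper_force: 50.3
```

Call:
play_rows(
  deltas=[
    [[0,0,0.005,0,0,0],[0,0,0.01,0,0,0],[0,0,0.015,0,0,0],[0,0,0.018,0,0,0],[0,0,0.018,0,0,0]],
  ],
)

```text
clock: 14.05
tcp_pos: [0.4411, -0.2185, 0.0224]
eef_rot: [[-1.0, -0.0, -0.001], [-0.0, 1.0, 0.001], [0.001, 0.001, -1.0]]
contact_force: [-0.3, 1.0, -2.2]
opening: 0.0343
gripper_force: 50.3
```

Call:
play_rows(
  deltas=[
    [[0,0,0,0,0,0],[0,0,0,0,0,0],[0,0,0,0,0,0],[0,0,0,0,0,0],[0,0,0,0,0,0]],
  ],
)

```text
clock: 14.47
tcp_pos: [0.4415, -0.2188, 0.0229]
eef_rot: [[-1.0, -0.0, 0.0], [-0.0, 1.0, -0.0], [-0.0, -0.0, -1.0]]
contact_force: [-0.3, -0.2, -1.7]
opening: 0.034
gripper_force: 50.3
```

```bash
python3 - <<'E'
from h import *
s=load("scene3")
P=lambda x,y,z:onz(s,165+(x+.5)/4-.5,130+(y+.5)/4-.5,z).round(4)
print("L",P(188.5,284.5,.104))
q=np.array([((np.array(px(s,(.436+.023*np.cos(a),-.004+.023*np.sin(a),.104)))-[165,130])*4) for a in np.linspace(0,6.28,60)]);print(q.min(0),q.max(0))
E
```

```text
L [ 0.4328 -0.0029  0.104 ]
[149.16398664 260.41726957] [236.10183265 303.16922348]
```

Call:
play_rows(
  deltas=[
    [[0,0,0.002,0,0,0],[0,0,0.005,0,0,0],[0,0,0.0066,0,0,0],[0,0,0.0066,0,0,0],[0,0,0.0066,0,0,0]],
  ],
)

```text
clock: 14.88
tcp_pos: [0.4414, -0.2187, 0.0194]
eef_rot: [[-1.0, -0.0, -0.0], [-0.0, 1.0, 0.0], [0.0, 0.0, -1.0]]
contact_force: [0.0, 0.3, -1.0]
opening: 0.0345
gripper_force: 50.5
```

Call:
play_rows(
  deltas=[
    [[0,0,0,0,0,0],[0,0,0,0,0,0],[0,0,0,0,0,0],[0,0,0,0,0,0],[0,0,0,0,0,0]],
  ],
  fingers=0.5,
)

```text
clock: 15.3
tcp_pos: [0.4415, -0.2188, 0.0197]
eef_rot: [[-1.0, -0.0, 0.0], [-0.0, 1.0, -0.0], [-0.0, -0.0, -1.0]]
contact_force: [0.4, 0.1, 1.0]
opening: 0.0641
gripper_force: 0.0
```

Call:
play_rows(
  deltas=[
    [[0,0,-0.02,0,0,0],[0,0,-0.06,0,0,0],[0,0,-0.13,0,0,0],[0,0,-0.2,0,0,0],[0,0,-0.28,0,0,0]],
  ],
)

```text
clock: 15.72
tcp_pos: [0.4406, -0.218, 0.1607]
eef_rot: [[-1.0, -0.0, -0.002], [-0.0, 1.0, 0.001], [0.002, 0.001, -1.0]]
contact_force: [1.5, -0.4, -0.7]
opening: 0.0642
gripper_force: 0.0
```

Call:
play_rows(
  deltas=[
    [[0.015,0.03,-0.06,0,0,0],[0.015,0.1,-0.1,0,0,0],[0.015,0.17,-0.1,0,0,0],[0.015,0.24,-0.1,0,0,0],[0.015,0.3,-0.1,0,0,0]],
  ],
  fingers=1,
)

```text
clock: 16.13
tcp_pos: [0.4337, -0.067, 0.2109]
eef_rot: [[-1.0, -0.0, 0.002], [-0.0, 1.0, -0.001], [-0.002, -0.001, -1.0]]
contact_force: [0.1, -0.2, -1.0]
opening: 0.085
gripper_force: 0.0
```

Call:
play_rows(
  deltas=[
    [[0,0.06,0,0,0,0],[0,0.11,0,0,0,0],[0,0.1316,0,0,0,0],[0,0.1316,0,0,0,0],[0,0.1316,0,0,0,0]],
  ],
)

```text
clock: 16.55
tcp_pos: [0.434, -0.0032, 0.2099]
eef_rot: [[-1.0, -0.001, 0.001], [-0.001, 1.0, -0.001], [-0.001, -0.001, -1.0]]
contact_force: [0.1, -0.5, -0.0]
opening: 0.0855
gripper_force: 0.0
```

Call:
play_rows(
  deltas=[
    [[0,0,0,0,0,0],[0,0,0,0,0,0],[0,0,0,0,0,0],[0,0,0,0,0,0],[0,0,0,0,0,0]],
  ],
)

```text
clock: 16.97
tcp_pos: [0.4339, -0.0035, 0.2094]
eef_rot: [[-1.0, 0.001, -0.0], [0.001, 1.0, 0.0], [0.0, 0.0, -1.0]]
contact_force: [-0.0, 0.3, 0.0]
opening: 0.0852
gripper_force: 0.0
```

```bash
python3 - <<'E'
from plant import manip
from h import *
d=manip.snapshot("scene");np.savez(f"pics/scene4.npz",**d)
a=cv2.resize(d["img"][160:310,165:345,::-1],None,fx=4,fy=4,interpolation=cv2.INTER_CUBIC)
cv2.imwrite("pics/s4.png",a)
E
```

```text
(no output)
```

View pics/s4.png

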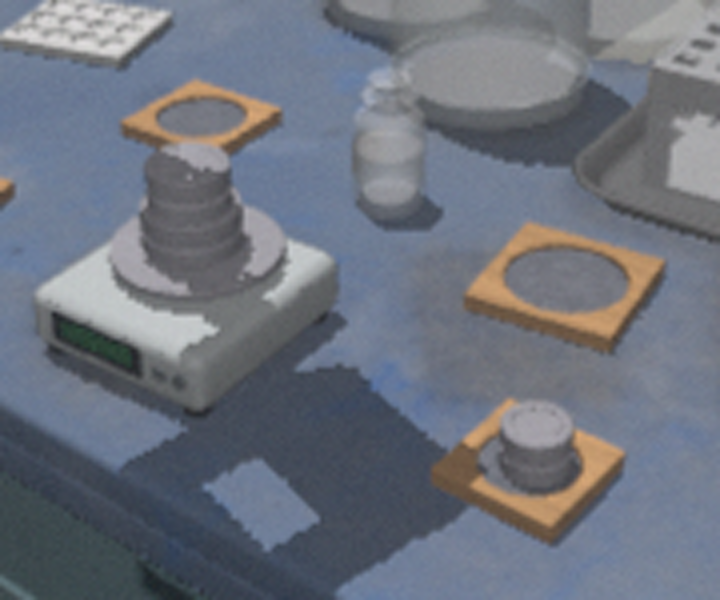

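M is upright in its recess at (540,460) and L's top is exposed. Next I grasp L.

Call:
play_rows(
  deltas=[
    [[0,0,0.06,0,0,0],[0,0,0.12,0,0,0],[0,0,0.17,0,0,0],[0,0,0.2,0,0,0],[0,0,0.215,0,0,0]],
  ],
)

```text
clock: 17.43
tcp_pos: [0.4321, -0.0026, 0.0995]
eef_rot: [[-1.0, -0.0, -0.004], [-0.0, 1.0, 0.001], [0.004, 0.001, -1.0]]
contact_force: [-0.4, -0.1, 1.1]
opening: 0.0857
gripper_force: 0.0
```

Call:
play_rows(
  deltas=[
    [[0,0,0.01,0,0,0],[0,0,0.02,0,0,0],[0,0,0.024,0,0,0],[0,0,0.024,0,0,0],[0,0,0.024,0,0,0]],
  ],
)

```text
clock: 17.85
tcp_pos: [0.4345, -0.0031, 0.0908]
eef_rot: [[-1.0, -0.0, 0.001], [-0.0, 1.0, -0.0], [-0.001, -0.0, -1.0]]
contact_force: [0.5, 0.6, 0.1]
opening: 0.0854
gripper_force: 0.0
```

Call:
play_rows(
  deltas=[
    [[0,0,0,0,0,0],[0,0,0,0,0,0],[0,0,0,0,0,0],[0,0,0,0,0,0],[0,0,0,0,0,0]],
  ],
)

```text
clock: 18.27
tcp_pos: [0.4339, -0.0029, 0.0901]
eef_rot: [[-1.0, -0.0, 0.0], [-0.0, 1.0, -0.0], [-0.0, -0.0, -1.0]]
contact_force: [-1.0, 0.3, -0.1]
opening: 0.0854
gripper_force: 0.0
```

Call:
play_rows(
  deltas=[
    [[0,0,0,0,0,0],[0,0,0,0,0,0],[0,0,0,0,0,0],[0,0,0,0,0,0],[0,0,0,0,0,0]],
  ],
  fingers=-1,
  grip_force=65,
)

```text
clock: 18.68
tcp_pos: [0.4343, -0.0029, 0.0905]
eef_rot: [[-1.0, -0.0, 0.001], [-0.0, 1.0, 0.0], [-0.001, 0.0, -1.0]]
contact_force: [0.1, 1.4, 4.2]
opening: 0.044
gripper_force: 66.7
```

Call:
play_rows(
  deltas=[
    [[0,0,0,0,0,0],[0,0,0,0,0,0],[0,0,0,0,0,0],[0,0,0,0,0,0]],
  ],
)

```text
clock: 19.02
tcp_pos: [0.4343, -0.0029, 0.0905]
eef_rot: [[-1.0, -0.0, 0.001], [-0.0, 1.0, 0.0], [-0.001, 0.0, -1.0]]
contact_force: [0.1, 1.5, 6.2]
opening: 0.0442
gripper_force: 66.7
```

Call:
play_rows(
  deltas=[
    [[0,0,-0.02,0,0,0],[0,0,-0.06,0,0,0],[0,0,-0.11,0,0,0],[0,0,-0.16,0,0,0],[0,0,-0.16,0,0,0]],
  ],
)

```text
clock: 19.43
tcp_pos: [0.4364, -0.0037, 0.1746]
eef_rot: [[-1.0, -0.0, 0.008], [-0.001, 1.0, -0.003], [-0.008, -0.003, -1.0]]
contact_force: [1.1, -0.8, -1.8]
opening: 0.0438
gripper_force: 66.8
```

Call:
play_rows(
  deltas=[
    [[-0.02,0.018,0,0,0,0],[-0.06,0.055,0,0,0,0],[-0.11,0.1,0,0,0,0],[-0.16,0.146,0,0,0,0],[-0.2,0.183,0,0,0,0]],
  ],
)

```text
clock: 19.85
tcp_pos: [0.534, 0.09, 0.1682]
eef_rot: [[-1.0, -0.001, -0.002], [-0.001, 1.0, 0.0], [0.002, 0.0, -1.0]]
contact_force: [0.2, -1.1, -3.0]
opening: 0.0439
gripper_force: 66.9
```

Call:
play_rows(
  deltas=[
    [[-0.05,0.046,0,0,0,0],[-0.1,0.091,0,0,0,0],[-0.13,0.119,0,0,0,0],[-0.146,0.133,0,0,0,0],[-0.146,0.133,0,0,0,0]],
  ],
)

```text
clock: 20.27
tcp_pos: [0.6069, 0.1564, 0.1678]
eef_rot: [[-1.0, -0.002, -0.002], [-0.002, 1.0, -0.0], [0.002, -0.0, -1.0]]
contact_force: [-0.2, -1.2, -2.9]
opening: 0.0438
gripper_force: 66.9
```

Call:
play_rows(
  deltas=[
    [[0,0,0,0,0,0],[0,0,0,0,0,0],[0,0,0,0,0,0],[0,0,0,0,0,0]],
  ],
)

```text
clock: 20.6
tcp_pos: [0.6062, 0.1545, 0.1697]
eef_rot: [[-1.0, 0.0, -0.001], [0.0, 1.0, -0.0], [0.001, -0.0, -1.0]]
contact_force: [-0.8, 0.8, -2.8]
opening: 0.0437
gripper_force: 66.9
```

```bash
python3 st.py; python3 - <<'E'
from plant import manip
from h import *
d=manip.snapshot("scene");np.savez(f"pics/scene5.npz",**d)
a=cv2.resize(d["img"][115:265,165:345,::-1],None,fx=4,fy=4,interpolation=cv2.INTER_CUBIC)
cv2.imwrite("pics/s5.png",a)
E
```

```text
('clock', 20.6) ('tcp_pos', [0.6062, 0.1545, 0.1697]) ('joints', [0.0686, 0.2579, 1.6752, -0.0001, 1.2092, -1.5017]) ('eef_rot', [[-1.0, 0.0004, -0.0007], [0.0004, 1.0, -0.0002], [0.0007, -0.0002, -1.0]]) ('contact_force', [-0.761, 0.7663, -2.7822]) ('opening', 0.0437) ('gripper_force', 66.908)
```

View pics/s5.png

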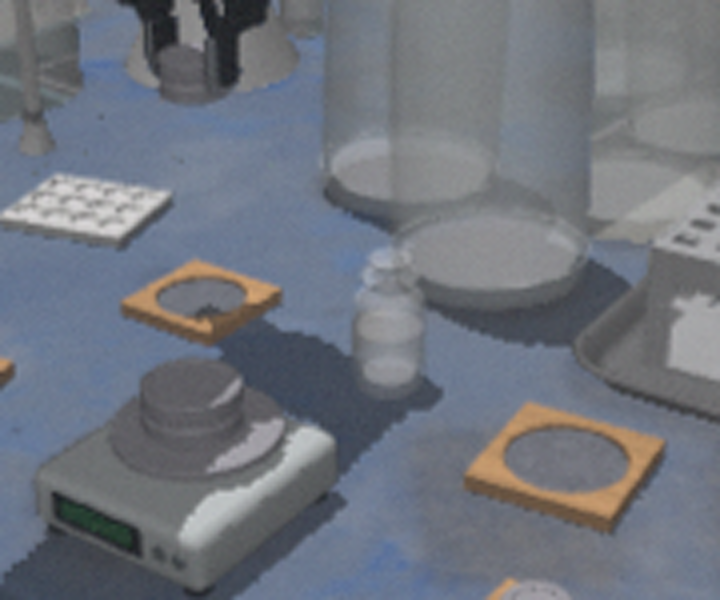

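L is held upright over its holder at (200,300). XL's top is centred at about (191,382). Lowering L.

Call:
play_rows(
  deltas=[
    [[0,0.001,0.05,0,0,0],[0,0.001,0.11,0,0,0],[0,0.001,0.17,0,0,0],[0,0.001,0.22,0,0,0],[0,0.001,0.26,0,0,0]],
  ],
)

```text
clock: 21.07
tcp_pos: [0.6055, 0.1552, 0.0378]
eef_rot: [[-1.0, 0.0, -0.002], [0.0, 1.0, -0.0], [0.002, -0.0, -1.0]]
contact_force: [0.3, 0.3, -3.5]
opening: 0.0437
gripper_force: 66.9
```

Call:
play_rows(
  deltas=[
    [[0,0,0.015,0,0,0],[0,0,0.02,0,0,0],[0,0,0.025,0,0,0],[0,0,0.03,0,0,0],[0,0,0.033,0,0,0]],
  ],
)

```text
clock: 21.48
tcp_pos: [0.608, 0.1557, 0.025]
eef_rot: [[-1.0, -0.0, 0.003], [-0.0, 1.0, 0.0], [-0.003, 0.0, -1.0]]
contact_force: [0.3, -0.1, -2.6]
opening: 0.0439
gripper_force: 66.9
```

Call:
play_rows(
  deltas=[
    [[0,0,0,0,0,0],[0,0,0,0,0,0],[0,0,0,0,0,0],[0,0,0,0,0,0]],
  ],
)

```text
clock: 21.82
tcp_pos: [0.607, 0.1557, 0.0239]
eef_rot: [[-1.0, -0.0, 0.001], [-0.0, 1.0, 0.0], [-0.001, 0.0, -1.0]]
contact_force: [-0.4, 0.4, -2.7]
opening: 0.044
gripper_force: 66.9
```

```bash
python3 - <<'E'
from h import *
s=load("scene5")
print("XL",onz(s,165+192/4-.5,115+382.5/4-.5,.078).round(4))
E
```

```text
XL [4.364e-01 3.000e-04 7.800e-02]
```

Call:
play_rows(
  deltas=[
    [[0,0,0.004,0,0,0],[0,0,0.008,0,0,0],[0,0,0.0104,0,0,0],[0,0,0.0104,0,0,0],[0,0,0.0104,0,0,0]],
  ],
)

```text
clock: 22.23
tcp_pos: [0.6068, 0.1556, 0.0186]
eef_rot: [[-1.0, -0.0, -0.0], [-0.0, 1.0, -0.0], [0.0, -0.0, -1.0]]
contact_force: [-2.0, -0.3, 2.0]
opening: 0.044
gripper_force: 67.6
```

Call:
play_rows(
  deltas=[
    [[0,0,0,0,0,0],[0,0,0,0,0,0],[0,0,0,0,0,0],[0,0,0,0,0,0],[0,0,0,0,0,0]],
  ],
  fingers=0.8,
)

```text
clock: 22.65
tcp_pos: [0.607, 0.1556, 0.0184]
eef_rot: [[-1.0, -0.0, 0.0], [-0.0, 1.0, 0.0], [-0.0, 0.0, -1.0]]
contact_force: [0.2, 0.0, -0.2]
opening: 0.0771
gripper_force: 0.0
```

Call:
play_rows(
  deltas=[
    [[0,0,-0.02,0,0,0],[0,0,-0.06,0,0,0],[0,0,-0.13,0,0,0],[0,0,-0.2,0,0,0],[0,0,-0.28,0,0,0]],
  ],
)

```text
clock: 23.07
tcp_pos: [0.6058, 0.1556, 0.1593]
eef_rot: [[-1.0, -0.0, -0.002], [-0.0, 1.0, -0.0], [0.002, -0.0, -1.0]]
contact_force: [0.7, -0.8, -0.1]
opening: 0.0768
gripper_force: 0.0
```

Call:
play_rows(
  deltas=[
    [[0.03,-0.027,-0.02,0,0,0],[0.08,-0.073,-0.02,0,0,0],[0.13,-0.119,-0.02,0,0,0],[0.18,-0.165,-0.02,0,0,0],[0.22,-0.2,-0.02,0,0,0]],
  ],
  fingers=1,
)

```text
clock: 23.48
tcp_pos: [0.4953, 0.0546, 0.1689]
eef_rot: [[-1.0, -0.0, 0.0], [-0.0, 1.0, -0.0], [-0.0, -0.0, -1.0]]
contact_force: [0.0, -1.5, 0.0]
opening: 0.0855
gripper_force: 0.0
```

Call:
play_rows(
  deltas=[
    [[0.04,-0.037,0,0,0,0],[0.08,-0.073,0,0,0,0],[0.11,-0.1,0,0,0,0],[0.12,-0.111,0,0,0,0],[0.12,-0.111,0,0,0,0]],
  ],
)

```text
clock: 23.9
tcp_pos: [0.4365, -0.0007, 0.1689]
eef_rot: [[-1.0, 0.002, 0.001], [0.002, 1.0, -0.0], [-0.001, -0.0, -1.0]]
contact_force: [0.7, 0.3, 0.1]
opening: 0.0857
gripper_force: 0.0
```

Call:
play_rows(
  deltas=[
    [[0,0,0,0,0,0],[0,0,0,0,0,0],[0,0,0,0,0,0],[0,0,0,0,0,0]],
  ],
)

```text
clock: 24.23
tcp_pos: [0.4373, 0.0005, 0.1683]
eef_rot: [[-1.0, -0.001, -0.0], [-0.001, 1.0, 0.0], [0.0, 0.0, -1.0]]
contact_force: [-0.2, 0.4, -1.1]
opening: 0.0855
gripper_force: 0.0
```

```bash
python3 - <<'E'
from plant import manip
from h import *
d=manip.snapshot("scene");np.savez(f"pics/scene6.npz",**d)
a=cv2.resize(d["img"][150:270,165:295,::-1],None,fx=5,fy=5,interpolation=cv2.INTER_CUBIC)
cv2.imwrite("pics/s6.png",a)
E
```

```text
(no output)
```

View pics/s6.png

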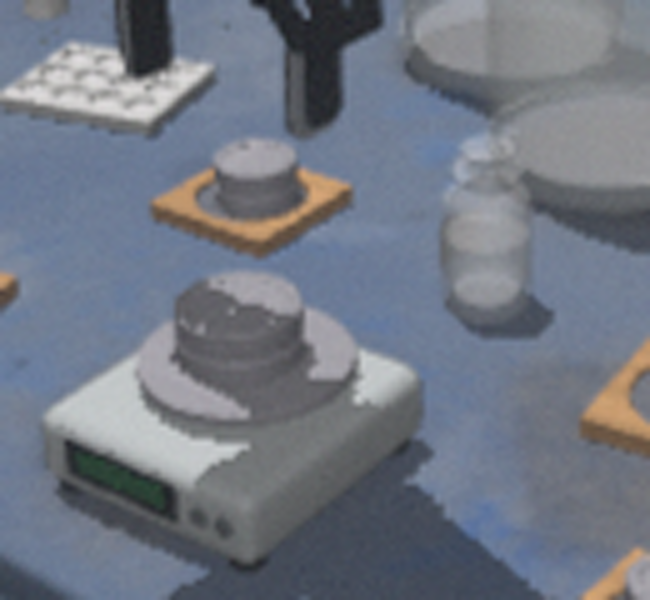

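L lies flat in its recess at (258,180) and only XL remains on the pan, at (240,310). Next I grasp XL.

Call:
play_rows(
  deltas=[
    [[0,0,0.05,0,0,0],[0,0,0.1,0,0,0],[0,0,0.14,0,0,0],[0,0,0.17,0,0,0],[0,0,0.185,0,0,0]],
  ],
)

```text
clock: 24.7
tcp_pos: [0.4355, 0.0007, 0.0736]
eef_rot: [[-1.0, -0.001, -0.004], [-0.001, 1.0, 0.001], [0.004, 0.001, -1.0]]
contact_force: [-1.0, 0.5, -0.1]
opening: 0.0855
gripper_force: 0.0
```

Call:
play_rows(
  deltas=[
    [[0,0,0.01,0,0,0],[0,0,0.02,0,0,0],[0,0,0.026,0,0,0],[0,0,0.026,0,0,0],[0,0,0.026,0,0,0]],
  ],
)

```text
clock: 25.12
tcp_pos: [0.4373, -0.0, 0.0633]
eef_rot: [[-1.0, -0.0, 0.001], [-0.0, 1.0, -0.0], [-0.001, -0.0, -1.0]]
contact_force: [0.0, 0.5, -0.0]
opening: 0.0854
gripper_force: 0.0
```

Call:
play_rows(
  deltas=[
    [[0,0,0,0,0,0],[0,0,0,0,0,0],[0,0,0,0,0,0],[0,0,0,0,0,0]],
  ],
)

```text
clock: 25.45
tcp_pos: [0.437, 0.0, 0.0631]
eef_rot: [[-1.0, -0.0, 0.001], [-0.0, 1.0, -0.0], [-0.001, -0.0, -1.0]]
contact_force: [1.2, -0.3, 0.0]
opening: 0.0855
gripper_force: 0.0
```

Call:
play_rows(
  deltas=[
    [[0,0,0,0,0,0],[0,0,0,0,0,0],[0,0,0,0,0,0],[0,0,0,0,0,0],[0,0,0,0,0,0]],
  ],
  fingers=-1,
  grip_force=80,
)

```text
clock: 25.87
tcp_pos: [0.4373, 0.0001, 0.0635]
eef_rot: [[-1.0, -0.0, 0.0], [-0.0, 1.0, 0.0], [-0.0, 0.0, -1.0]]
contact_force: [-1.8, 1.4, 6.1]
opening: 0.0538
gripper_force: 84.5
```

Call:
play_rows(
  deltas=[
    [[0,0,0,0,0,0],[0,0,0,0,0,0],[0,0,0,0,0,0],[0,0,0,0,0,0]],
  ],
)

```text
clock: 26.2
tcp_pos: [0.4372, 0.0001, 0.0635]
eef_rot: [[-1.0, -0.0, 0.0], [-0.0, 1.0, 0.0], [-0.0, 0.0, -1.0]]
contact_force: [-1.8, 0.6, 5.2]
opening: 0.0538
gripper_force: 84.5
```

Call:
play_rows(
  deltas=[
    [[0,0,-0.02,0,0,0],[0,0,-0.06,0,0,0],[0,0,-0.11,0,0,0],[0,0,-0.17,0,0,0],[0,0,-0.2,0,0,0]],
  ],
)

```text
clock: 26.62
tcp_pos: [0.4374, -0.0001, 0.1655]
eef_rot: [[-1.0, -0.001, 0.003], [-0.001, 1.0, -0.001], [-0.003, -0.001, -1.0]]
contact_force: [1.1, -0.6, -4.5]
opening: 0.0533
gripper_force: 85.7
```

Call:
play_rows(
  deltas=[
    [[0,0,0,0,0,0],[0,0,0,0,0,0],[0,0,0,0,0,0]],
  ],
)

```text
clock: 26.87
tcp_pos: [0.4353, 0.0004, 0.1609]
eef_rot: [[-1.0, -0.0, -0.004], [-0.0, 1.0, 0.001], [0.004, 0.001, -1.0]]
contact_force: [0.5, -0.0, -5.9]
opening: 0.0535
gripper_force: 85.7
```

Call:
play_rows(
  deltas=[
    [[-0.02,-0.02,0,0,0,0],[-0.06,-0.058,0,0,0,0],[-0.1,-0.097,0,0,0,0],[-0.14,-0.136,0,0,0,0],[-0.18,-0.175,0,0,0,0]],
  ],
)

```text
clock: 27.28
tcp_pos: [0.5261, -0.0877, 0.1598]
eef_rot: [[-1.0, -0.0, -0.005], [-0.0, 1.0, 0.002], [0.005, 0.002, -1.0]]
contact_force: [0.0, 0.0, -5.0]
opening: 0.0536
gripper_force: 85.8
```

Call:
play_rows(
  deltas=[
    [[-0.04,-0.039,0,0,0,0],[-0.08,-0.078,0,0,0,0],[-0.11,-0.107,0,0,0,0],[-0.124,-0.121,0,0,0,0],[-0.124,-0.121,0,0,0,0]],
  ],
)

```text
clock: 27.7
tcp_pos: [0.5887, -0.1489, 0.1604]
eef_rot: [[-1.0, 0.001, -0.003], [0.001, 1.0, 0.001], [0.003, 0.001, -1.0]]
contact_force: [-0.3, 0.4, -4.8]
opening: 0.0534
gripper_force: 85.6
```

Call:
play_rows(
  deltas=[
    [[0,0,0,0,0,0],[0,0,0,0,0,0],[0,0,0,0,0,0],[0,0,0,0,0,0]],
  ],
)

```text
clock: 28.03
tcp_pos: [0.5882, -0.147, 0.1626]
eef_rot: [[-1.0, -0.001, -0.001], [-0.001, 1.0, 0.0], [0.001, 0.0, -1.0]]
contact_force: [0.4, -0.0, -5.4]
opening: 0.0534
gripper_force: 85.6
```

Call:
play_rows(
  deltas=[
    [[0,0,0.05,0,0,0],[0,0,0.1,0,0,0],[0,0,0.15,0,0,0],[0,0,0.19,0,0,0],[0,0,0.22,0,0,0]],
  ],
)

```text
clock: 28.45
tcp_pos: [0.5875, -0.1468, 0.0508]
eef_rot: [[-1.0, -0.001, -0.003], [-0.001, 1.0, 0.001], [0.003, 0.001, -1.0]]
contact_force: [1.0, -0.8, -5.7]
opening: 0.0535
gripper_force: 85.9
```

Call:
play_rows(
  deltas=[
    [[0,0,0,0,0,0],[0,0,0,0,0,0],[0,0,0,0,0,0],[0,0,0,0,0,0]],
  ],
)

```text
clock: 28.78
tcp_pos: [0.5902, -0.1483, 0.0549]
eef_rot: [[-1.0, -0.001, 0.003], [-0.001, 1.0, -0.001], [-0.003, -0.001, -1.0]]
contact_force: [-0.2, -0.2, -5.1]
opening: 0.053
gripper_force: 85.7
```

```bash
python3 - <<'E'
from plant import manip
from h import *
d=manip.snapshot("scene")
cv2.imwrite("pics/s7.png",cv2.resize(d["img"][150:290,215:375,::-1],None,fx=4,fy=4,interpolation=cv2.INTER_CUBIC))
E
```

```text
(no output)
```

View pics/s7.png

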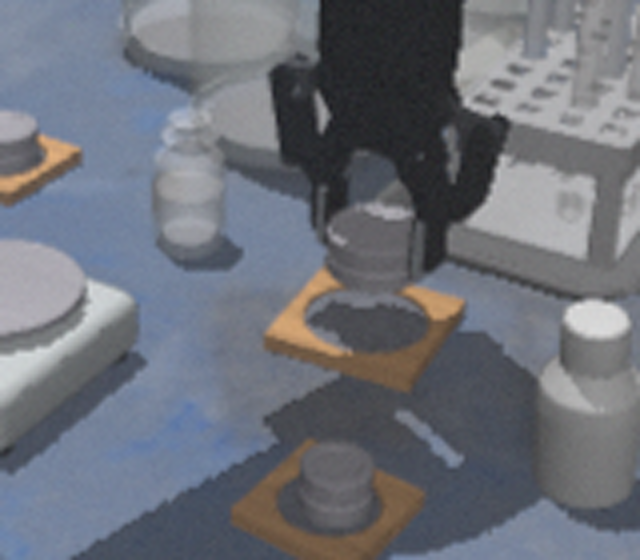

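XL is held level directly over its recess at (370,315), and both bottles are clear. Lowering it.

Call:
play_rows(
  deltas=[
    [[0,0,0.02,0,0,0],[0,0,0.035,0,0,0],[0,0,0.05,0,0,0],[0,0,0.058,0,0,0],[0,0,0.062,0,0,0]],
  ],
)

```text
clock: 29.25
tcp_pos: [0.5879, -0.1475, 0.0201]
eef_rot: [[-1.0, -0.0, -0.002], [-0.0, 1.0, 0.001], [0.002, 0.001, -1.0]]
contact_force: [-0.8, 0.7, -4.3]
opening: 0.0534
gripper_force: 85.7
```

Call:
play_rows(
  deltas=[
    [[0,0,0,0,0,0],[0,0,0,0,0,0],[0,0,0,0,0,0],[0,0,0,0,0,0],[0,0,0,0,0,0]],
  ],
)

```text
clock: 29.67
tcp_pos: [0.5892, -0.148, 0.0222]
eef_rot: [[-1.0, -0.0, 0.001], [-0.0, 1.0, -0.0], [-0.001, -0.0, -1.0]]
contact_force: [0.3, -0.4, -4.9]
opening: 0.0534
gripper_force: 85.7
```

Down 4.5 mm more, then release, retreat and park back over the pan.

Call:
play_rows(
  deltas=[
    [[0,0,0.003,0,0,0],[0,0,0.006,0,0,0],[0,0,0.009,0,0,0],[0,0,0.009,0,0,0],[0,0,0.009,0,0,0]],
  ],
)

```text
clock: 30.08
tcp_pos: [0.589, -0.1479, 0.0176]
eef_rot: [[-1.0, -0.0, 0.0], [-0.0, 1.0, -0.0], [-0.0, -0.0, -1.0]]
contact_force: [-1.1, 1.0, -1.5]
opening: 0.0538
gripper_force: 86.3
```

Call:
play_rows(
  deltas=[
    [[0,0,0,0,0,0],[0,0,0,0,0,0],[0,0,0,0,0,0],[0,0,0,0,0,0],[0,0,0,0,0,0]],
  ],
  fingers=1,
)

```text
clock: 30.5
tcp_pos: [0.5893, -0.148, 0.0177]
eef_rot: [[-1.0, -0.0, 0.001], [-0.0, 1.0, -0.0], [-0.001, -0.0, -1.0]]
contact_force: [0.4, -0.5, -0.0]
opening: 0.0854
gripper_force: 0.0
```

Call:
play_rows(
  deltas=[
    [[0,0,-0.02,0,0,0],[0,0,-0.06,0,0,0],[0,0,-0.13,0,0,0],[0,0,-0.2,0,0,0],[0,0,-0.28,0,0,0]],
  ],
)

```text
clock: 30.92
tcp_pos: [0.588, -0.1475, 0.1584]
eef_rot: [[-1.0, -0.0, -0.002], [-0.0, 1.0, 0.001], [0.002, 0.001, -1.0]]
contact_force: [1.4, -0.2, 0.1]
opening: 0.0851
gripper_force: 0.0
```

Call:
play_rows(
  deltas=[
    [[0.03,0.03,-0.05,0,0,0],[0.08,0.08,-0.08,0,0,0],[0.13,0.13,-0.1,0,0,0],[0.18,0.18,-0.1,0,0,0],[0.2,0.2,-0.1,0,0,0]],
  ],
)

```text
clock: 31.33
tcp_pos: [0.4868, -0.0456, 0.2086]
eef_rot: [[-1.0, -0.002, 0.001], [-0.002, 1.0, 0.0], [-0.001, 0.0, -1.0]]
contact_force: [0.4, -0.9, -1.3]
opening: 0.0855
gripper_force: 0.0
```

Call:
play_rows(
  deltas=[
    [[0.05,0.05,0,0,0,0],[0.1,0.1,0,0,0,0],[0.1,0.1,0,0,0,0],[0.1,0.1,0,0,0,0],[0.1,0.1,0,0,0,0]],
  ],
)

```text
clock: 31.75
tcp_pos: [0.4394, 0.0018, 0.2083]
eef_rot: [[-1.0, -0.001, 0.002], [-0.001, 1.0, -0.001], [-0.002, -0.001, -1.0]]
contact_force: [0.9, -0.4, 0.9]
opening: 0.0855
gripper_force: 0.0
```

Call:
play_rows(
  deltas=[
    [[0,0,0,0,0,0],[0,0,0,0,0,0],[0,0,0,0,0,0],[0,0,0,0,0,0]],
  ],
)

```text
clock: 32.08
tcp_pos: [0.4392, 0.0016, 0.2072]
eef_rot: [[-1.0, 0.0, -0.0], [0.0, 1.0, 0.0], [0.0, 0.0, -1.0]]
contact_force: [0.9, 0.0, 0.4]
opening: 0.0855
gripper_force: 0.0
```

```bash
python3 - <<'E'
from plant import manip
from h import *
d=manip.snapshot("scene")
cv2.imwrite("pics/s8.png",cv2.resize(d["img"][150:310,125:385,::-1],None,fx=3,fy=3,interpolation=cv2.INTER_CUBIC))
E
```

```text
(no output)
```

View pics/s8.png

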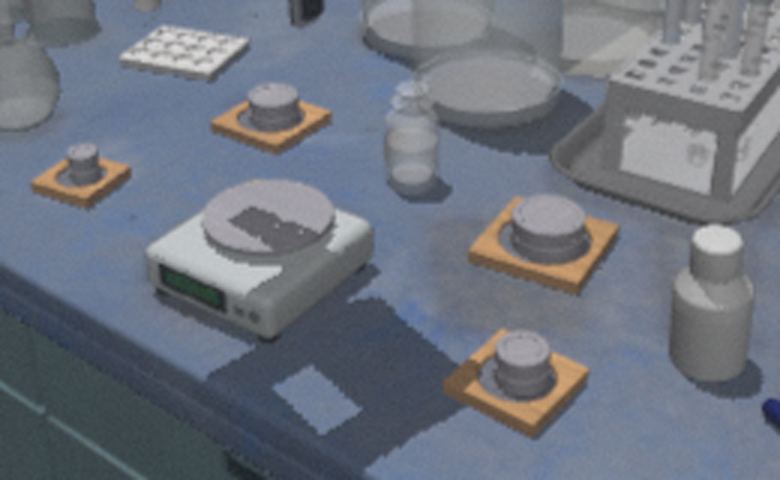

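All four weights lie flat in their holders: s at (82,170), l (273,110), xl (547,230), m (522,365). Both bottles are standing and the pan is empty.

```bash
python3 -c "from plant import manip; print(manip.hand_in())"
```

```text
the job is handed in; nothing more can be done
None
```

The job is handed in: all four weights lie flat in their own holders, and both bottles are still standing where they were; it took about 32 s on the robot's clock, and no verdict was returned.

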